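Close the finished staved tubs with their own lids

ROBOT

A 7-joint arm with a two-finger parallel gripper is mounted at the origin on the work surface. World frame = base frame: x ahead of the robot, y to its left, z up, the work surface at z = 0. Lengths are in mm, angles in rad, forces in N, time in s.
With the tool pointing down it reaches from about 425 to 925 mm from the base axis. Payload 6.8 kg.
Tool frame: the origin (TCP) lies on the centre line of the jaws, within the pads' length; the fingertips stand 11 mm ahead of it and the grasp point (between the pads) lies 8 mm behind it (bot.tip_extent is the distance from the TCP to the fingertips, in mm); z points along the fingers, y is the line along which they close (so a half turn about z gives the same grasp; the last joint's range is limited). The gripper opens to 85 mm and grips with 20 to 120 N. Pads are 22 mm wide; open, the fingers measure 114 mm over their backs; the gripper's body (76 mm by 85 mm) begins 54 mm behind the grasp point. The pads swing forward as they close: fully open they stand 13 mm farther back than shut.
Start: joints at [1.088, 0.477, 0.022, 1.555, -0.011, 1.109, -0.083], TCP at [247.118, -628.156, 242.308] pointing down, gripper open.
Joint ranges: [-2.96, 2.96], [-0.34, 2.1], [-1.41, 1.46], [0.24, 2.44], [-1.37, 4.51], [0.17, 1.92], [-2.96, 2.96]. Speed limits (rad/s): [2.39, 2.39, 3.14, 3.14, 3.14, 3.14, 3.14].

INTERFACE

Orientations are given as a unit quaternion [x, y, z, w].
In Python, from station import bot gives the robot as it stands. The module is installed in compiled form; this text tells all that it offers.
- The arm moves only by the shell command python3 -m creep 'ROWS' [FORCE]. ROWS is JSON, a list that holds one entry, the list of rows, each a list of 7 numbers: the shift along the world's x, y, z as a fraction of full scale, then the turn, a rotation vector about the world's x, y, z as a fraction of full scale, then the opening, from -1 (shut) to 1 (fully open). A call has 1 to 8 rows; each row is the pose to reach, as a shift and turn from the pose commanded when the call began; what a row does not reach only later rows make up. Full scale, the value 1, is 0.3 m for a shift and 90 degrees for a turn. A row lasts 1/8 s, in which the tool goes at most 62.5 mm and 10.7 degrees, less where a joint would pass 70% of its speed; a pose out of reach is approached as far as the arm can. A call with a number of a shift or a turn outside -1 to 1 is refused whole. A call with a gripper value outside its range is refused whole. The fingers move at their own pace and stop on an object; FORCE is the grip in N (left out, the last holds). Time passes only in rows, so rows that repeat a pose let the fingers close. It gives the time, the measured TCP pose, the force, the opening and the grip force at its end, in the units of the state.
- bot.get_state(): the state, without advancing time (a new reading comes with each control period).
- bot.capture(name): name is "side" or "top"; returns the picture (400x640x3 uint8, red, green, blue); there is no depth.
- bot.get_calibration(name): a dict with "camera_matrix" (3x3 intrinsics, pixels), "R" (3x3) and "t" (3): a world point X has camera coordinates R X + t. Camera axes: x right, y down, z forward; pixel columns grow to the right and rows downward; lengths in mm; the calibration is good to about 2 mm. A picture is of the moment at which its call begins. get_calibration takes no time and is no camera call.
- bot.sign_off(): hands the job in; it is judged then, once.
The state is a dict: "clock": time; "qpos": joint angles; "qvel": joint speeds; "effort": joint torques, N m; "position": TCP position; "tool_rot": TCP orientation; "wrist_force": force on the tool from outside, world axes, zero at the start; "wrist_torque": the same for the moment, N m; "finger_gap": opening from 0.0 (shut) to 1.0 (fully open); "finger_force": force on a finger pad.
Only numpy, scipy, OpenCV 4.12 (cv2) and the standard library are available. Lean on these libraries where they do the work, as an engineer would, in place of code of your own. Each camera call takes 0.05 s, during which the arm holds its last target. There are 200 camera calls.

TASK

The four little staved tubs are finished and must be closed for delivery: set each carved lid with a handle bar on the open tub of its own size and its own wood, so that its step sits in the mouth and the lid lies flat on the rim. Lower the lids on, do not drop them, and leave the tubs standing where they are. Leave the two bare discs without handles lying where they are; they are not finished.

Things in the scene. Friction and masses are not known exactly. Their poses are not given: they have to be found in the camera images.
- lid_large_pale_grip (a point): Large carved lid of pale yellowish wood: disc 104 mm across, 10 thick; under it a round step 68 across, 8 deep, on which it lies; on top an upright handle bar 60 long, 16 wide, 34 tall across the middle. Point: on the lid's axis in the bar, a good grip height: 10 mm below its top, 24 above the disc's top, 34 above the disc's underside (which rests on a rim), 42 above the step's underside. x along the bar, z up.
- tub_large_pale: The large open tub of pale yellowish wood, loose, about 260 g, upright on the bench: a ring of 14 staves with two dark steel hoops, 102 mm across outside, 64 mm high, wall 9 mm, mouth 84 mm across. Origin: centre of its underside; z up, the rim is 64 mm above it.
- lid_large_dark_grip (a point): Large carved lid of dark brown wood: disc 104 mm across, 10 thick; under it a round step 68 across, 8 deep, on which it lies; on top an upright handle bar 60 long, 16 wide, 34 tall across the middle. Point: on the lid's axis in the bar, a good grip height: 10 mm below its top, 24 above the disc's top, 34 above the disc's underside (which rests on a rim), 42 above the step's underside. x along the bar, z up.
- tub_large_dark: The large open tub of dark brown wood, loose, about 260 g, upright on the bench: a ring of 14 staves with two dark steel hoops, 102 mm across outside, 64 mm high, wall 9 mm, mouth 84 mm across. Origin: centre of its underside; z up, the rim is 64 mm above it.
- lid_small_pale_grip (a point): Small carved lid of pale yellowish wood: disc 76 mm across, 10 thick; under it a round step 40 across, 8 deep, on which it lies; on top an upright handle bar 46 long, 16 wide, 34 tall across the middle. Point: on the lid's axis in the bar, a good grip height: 10 mm below its top, 24 above the disc's top, 34 above the disc's underside (which rests on a rim), 42 above the step's underside. x along the bar, z up.
- tub_small_pale: The small open tub of pale yellowish wood, loose, about 160 g, upright on the bench: a ring of 14 staves with two dark steel hoops, 74 mm across outside, 54 mm high, wall 9 mm, mouth 56 mm across. Origin: centre of its underside; z up, the rim is 54 mm above it.
- lid_small_dark_grip (a point): Small carved lid of dark brown wood: disc 76 mm across, 10 thick; under it a round step 40 across, 8 deep, on which it lies; on top an upright handle bar 46 long, 16 wide, 34 tall across the middle. Point: on the lid's axis in the bar, a good grip height: 10 mm below its top, 24 above the disc's top, 34 above the disc's underside (which rests on a rim), 42 above the step's underside. x along the bar, z up.
- tub_small_dark: The small open tub of dark brown wood, loose, about 160 g, upright on the bench: a ring of 14 staves with two dark steel hoops, 74 mm across outside, 54 mm high, wall 9 mm, mouth 56 mm across. Origin: centre of its underside; z up, the rim is 54 mm above it.
- disc_large: A bare round disc of pale wood, 98 mm across and 12 mm thick, lying flat on the bench, without handle bar, step or carving: an unfinished bottom, not a lid. Origin: centre of its underside.
- disc_small: A bare round disc of dark wood, 74 mm across and 12 mm thick, lying flat on the bench, without handle bar, step or carving: an unfinished bottom, not a lid. Origin: centre of its underside.
Things that resemble listed ones, but are neither listed nor needed, are in the scene too. Leave any blue or orange look-alike of the part that bears lid_small_pale_grip alone.

How it is judged (in metres and radians):
At the end, for the whole second after the job is handed in: Each lid at rest and released on the tub of its own size and wood: centred within 12 mm, within 4 mm of its seated height, level within 0.08 rad; each tub upright within 0.08 rad and within 40 mm of where it stood; both bare discs within 25 mm of where they lay (horizontal distance between lid_large_pale_grip and tub_large_pale below 0.012 m and z of lid_large_pale_grip in the frame of tub_large_pale between 0.094 and 0.102 m and angle between each of lid_large_pale_grip, tub_large_pale, lid_large_dark_grip, tub_large_dark, lid_small_pale_grip, tub_small_pale, lid_small_dark_grip, tub_small_dark's own z axis and vertical below 0.08 rad and linear speed of each of lid_large_pale, lid_large_dark, lid_small_pale, lid_small_dark below 0.02 m/s and distance of each of tub_large_pale, tub_large_dark, tub_small_pale, tub_small_dark from where it was at the start of the episode below 0.04 m and horizontal distance between lid_large_dark_grip and tub_large_dark below 0.012 m and z of lid_large_dark_grip in the frame of tub_large_dark between 0.094 and 0.102 m and horizontal distance between lid_small_pale_grip and tub_small_pale below 0.012 m and z of lid_small_pale_grip in the frame of tub_small_pale between 0.084 and 0.092 m and horizontal distance between lid_small_dark_grip and tub_small_dark below 0.012 m and z of lid_small_dark_grip in the frame of tub_small_dark between 0.084 and 0.092 m and distance of each of disc_large, disc_small from where it was at the start of the episode below 0.025 m); the robot touches nothing.
It fails at once if a tub is tipped by more than 0.35 rad (angle between any of tub_large_pale, tub_large_dark, tub_small_pale, tub_small_dark's own z axis and vertical above 0.35 rad).
It fails at once if a tub is shifted by more than 40 mm (distance of any of tub_large_pale, tub_large_dark, tub_small_pale, tub_small_dark from where it was at the start of the episode above 0.04 m).
It fails at once if a bare disc is moved by more than 25 mm (distance of any of disc_large, disc_small from where it was at the start of the episode above 0.025 m).
It fails at once if a lid is dropped: it falls freely at over 0.7 m/s (a fall of 25 mm or more) ((linear speed of lid_large_pale above 0.7 m/s and not (contact force between the fingers and lid_large_pale above 0.1 N)) or (linear speed of lid_large_dark above 0.7 m/s and not (contact force between the fingers and lid_large_dark above 0.1 N)) or (linear speed of lid_small_pale above 0.7 m/s and not (contact force between the fingers and lid_small_pale above 0.1 N)) or (linear speed of lid_small_dark above 0.7 m/s and not (contact force between the fingers and lid_small_dark above 0.1 N))).
It also fails if it takes over 112 s, if anything falls off the work surface, if the arm or the gripper's body presses on something with over 40 N, if the wrist force passes 120 N, or if a joint passes its speed limit or range.

## Working session

There is one attempt and no reset: what is moved stays moved. The work goes in short steps, Python scripts to look and compute and a shell command to move; the robot and the scene stay as the last step left them, time stands still between calls to the robot, and variables do not carry over. Pictures are saved under pics/ and viewed, at most 14 in all, crops included, and the job is handed in when it is done.

```bash
mkdir -p pics; python3 - <<'E'
from station import bot
import cv2
for n in ("side","top"):
    im=bot.capture(n); cv2.imwrite(f"pics/{n}0.png",im[:,:,::-1]); c=bot.get_calibration(n); print(n,c)
print(bot.get_state(), bot.tip_extent)
E
```

```text
side {'camera_matrix': array([[421.35944704,   0.        , 315.02038619],
       [  0.        , 421.35944704, 197.26911785],
       [  0.        ,   0.        ,   1.        ]]), 'R': array([[-0.98496   , -0.17239823,  0.01151759],
       [-0.10033691,  0.51643793, -0.85042599],
       [ 0.14066382, -0.83879122, -0.52596861]]), 't': array([482.09565062, 101.13563725, 955.63486258])}
top {'camera_matrix': array([[459.37332891,   0.        , 319.56094561],
       [  0.        , 459.37332891, 202.64554683],
       [  0.        ,   0.        ,   1.        ]]), 'R': array([[-0.0033498 , -0.99998374, -0.004615  ],
       [-0.98631291,  0.00406473, -0.16483421],
       [ 0.16485029,  0.00399967, -0.98631049]]), 't': array([   3.64046293,  470.60387184, 1115.18476432])}
{'clock': 0.1, 'qpos': array([ 1.08791835,  0.4777267 ,  0.0223587 ,  1.55638974, -0.01151125,
        1.10930809, -0.08308267]), 'qvel': array([-2.25117523e-03, -3.68495125e-03, -7.17173861e-05, -1.93231672e-03,
        1.97838845e-03, -3.76402989e-05, -2.04645899e-04]), 'effort': array([ 3.39767692e-03, -5.97763467e+01,  1.61253210e+00, -2.81956851e+01,
        1.26213711e-02,  5.04552459e-03, -2.21426248e-06]), 'position': array([ 246.87958561, -627.65242732,  241.40133755]), 'tool_rot': array([ 9.82491995e-01,  1.86302858e-01, -2.18283189e-04, -8.23325850e-04]), 'wrist_force': array([ 1.21414608, -0.57384347, -0.14614768]), 'wrist_torque': array([0.03183046, 0.01532346, 0.04938656]), 'finger_force': 0.0, 'finger_gap': 0.999193340684629} 11.0
```

View pics/top0.png

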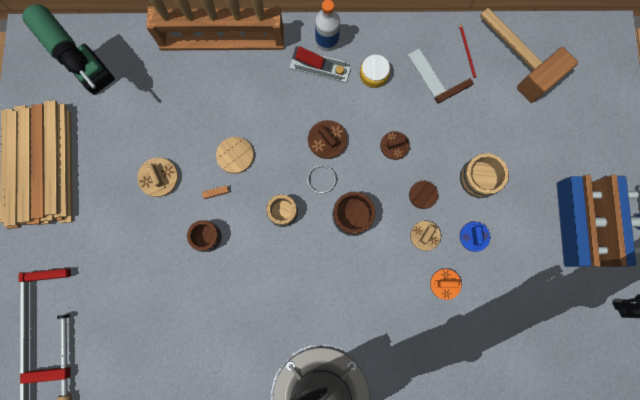

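View pics/side0.png

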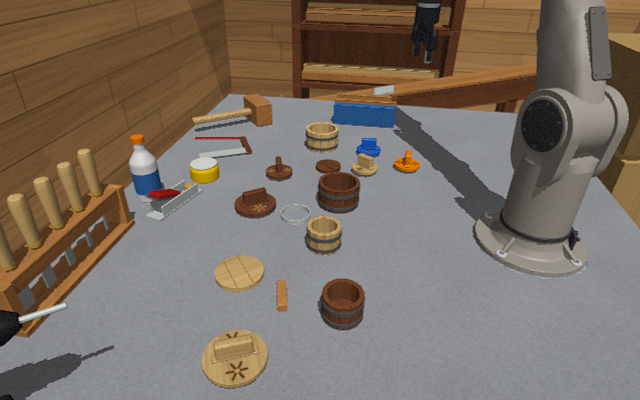

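The candidates in the top view:
- **Lids with bars:** large pale (157,176), large dark (328,139), small dark (395,145), small pale (426,235).
- **Look-alikes:** blue (474,236) and orange (446,284). The bare discs are at (235,155) and (424,194).
- **Tubs:** large pale (485,174), large dark (355,213), small pale (282,210), small dark (204,236).

Next I'll check these in close crops.

```bash
python3 - <<'E'
import cv2
im=cv2.imread("pics/top0.png")
for n,x,y in (("L",130,110),("R",320,110)):
    c=cv2.resize(im[y:y+150,x:x+200],None,fx=4,fy=4,interpolation=cv2.INTER_CUBIC)
    for k in range(0,200,20):
        cv2.putText(c,str(x+k),(4*k,10),0,.35,(0,255,255),1); cv2.line(c,(4*k,12),(4*k,18),(0,255,255),1)
    for k in range(10,150,20):
        cv2.putText(c,str(y+k),(0,4*k+4),0,.35,(0,255,255),1)
    cv2.imwrite(f"pics/crop{n}.png",c)
E
```

```text
(no output)
```

View pics/cropL.png

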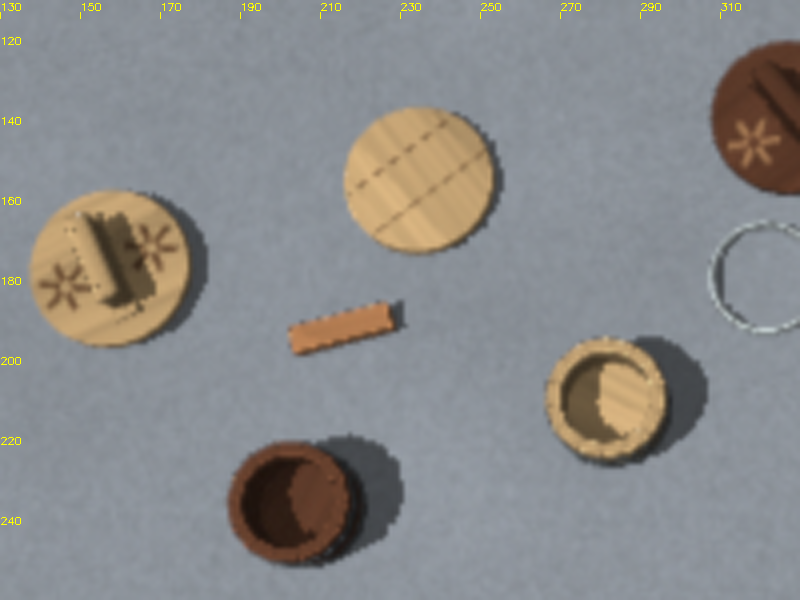

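View pics/cropR.png

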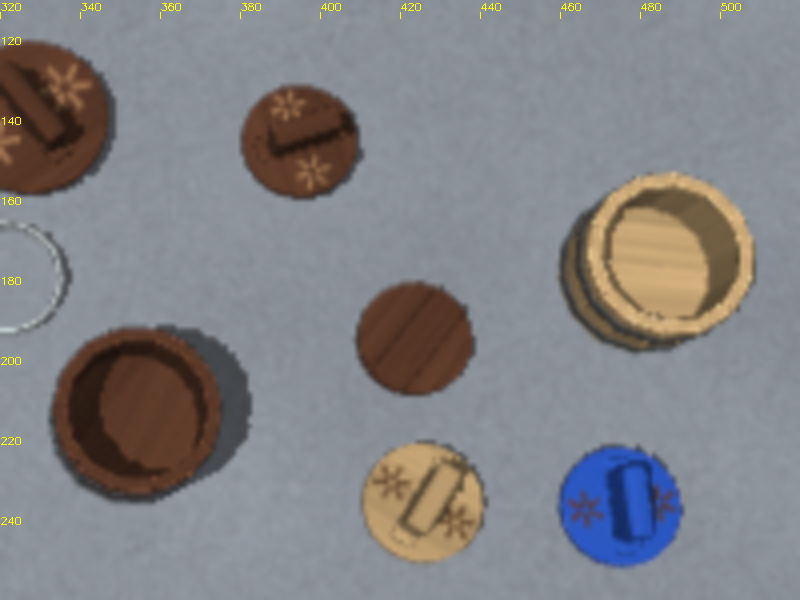

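```bash
cat > h.py <<'E'
from station import bot
import numpy as np
C={n:bot.get_calibration(n) for n in("top","side")}
def ray(n,px,z):
    c=C[n]; d=c["R"].T@np.linalg.solve(c["camera_matrix"],[*px,1]); o=-c["R"].T@c["t"]
    return o+d*(z-o[2])/d[2]
def proj(n,X):
    c=C[n]; p=c["camera_matrix"]@(c["R"]@np.array(X)+c["t"]); return p[:2]/p[2]
def yaw(px,dpx,z):  # bar direction, mod pi
    a=ray("top",px,z); b=ray("top",np.add(px,dpx),z); return np.arctan2(b[1]-a[1],b[0]-a[0])
def toolyaw():
    q=bot.get_state()["tool_rot"]; return 2*np.arctan2(q[1],q[0])
def wrap(a): return (a+np.pi/2)%np.pi-np.pi/2
def go(x,y,z,yw=None):
    s=bot.get_state(); d=(np.array([x,y,z])-s["position"])/300
    t=0 if yw is None else wrap(yw-toolyaw())/(np.pi/2)
    print("pos",s["position"].round(1),"shift",d.round(3),"turn",round(t,3))
E
python3 - <<'E'
from h import *
L={"LP":((157.5,177.2),(28,85)),"LD":((327.75,139.25),(13.25,17)),"SD":((395.1,145.25),(62,-20)),"SP":((425.9,235.5),(43,-66))}
T={"LP":((487.5,173.75),64),"LD":((354.1,212.75),64),"SP":((281.6,209.75),54),"SD":((202.5,235.4),54)}
S={"LP":(235,360),"LD":(255,205),"SD":(279,173),"SP":(364,169)}
for k,(p,d) in L.items():
    X=ray("top",p,16); print("lid",k,X.round(1),"yaw",wrap(yaw(p,d,52)).round(3),"side",proj("side",X).round(1),np.hypot(*X[:2]).round())
for k,(p,z) in T.items():
    X=ray("top",p,z); print("tub",k,X.round(1),"side",proj("side",X).round(1),np.hypot(*X[:2]).round())
for k,p in (("LP",(157.5,177.2)),): go(*ray("top",p,16)[:2],200)
print(toolyaw())
E
python3 - <<'E'
import cv2,numpy as np
im=cv2.imread("pics/side0.png")
c=cv2.resize(im[115:235,200:440],(720,360),interpolation=cv2.INTER_CUBIC)
d=cv2.resize(im[210:390,190:390],(0,0),fx=1.2,fy=1.2)
cv2.imwrite("pics/s1.png",c)
E
```

```text
lid LP [543.1 421.8  16. ] yaw 0.36 side [236.2 355.1] 688.0
lid LD [643.  -20.1  16. ] yaw 0.638 side [256.  202.3] 643.0
lid SD [ 625.9 -196.2   16. ] yaw -1.255 side [279.8 170.4] 656.0
lid SP [ 389.1 -266.8   16. ] yaw -0.606 side [364.9 166.6] 472.0
tub LP [ 537.4 -414.9   64. ] side [322.9 127.9] 679.0
tub LD [441.  -82.7  64. ] side [340.1 181.2] 449.0
tub SP [450.7  95.8  54. ] side [325.3 224.8] 461.0
tub SD [387.8 289.3  54. ] side [344.  291.7] 484.0
pos [ 246.9 -627.7  241.4] shift [ 0.987  3.498 -0.138] turn 0
0.37479567918940576
```

View pics/s1.png

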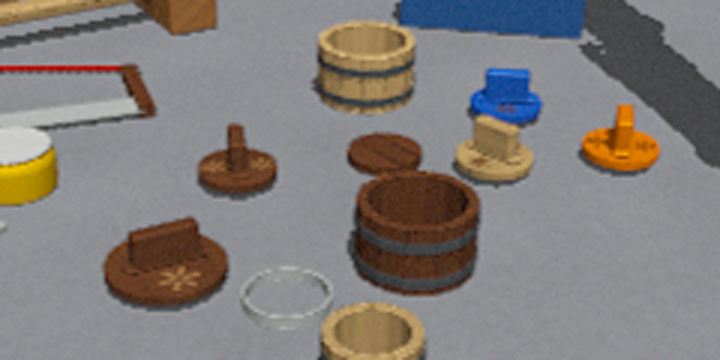

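The side crop agrees with the top view: pale SP lid with upright bar (364.7,167), its blue and orange look-alikes to the right. I'm going for SP first.

```bash
python3 -m creep '[[[0.3,0.8,0,0,0,-0.4,1],[0.3,0.8,0,0,0,-0.4,1],[0.3,0.8,0,0,0,-0.4,1],[0.3,0.8,0,0,0,-0.62,1],[0.3,0.8,0,0,0,-0.62,1],[0.3,0.8,0,0,0,-0.62,1]]]' 60 && python3 -m creep '[[[0.173,0.404,-0.3,0,0,0,1],[0.173,0.404,-0.3,0,0,0,1],[0.173,0.404,-0.3,0,0,0,1],[0.173,0.404,-0.3,0,0,0,1],[0.173,0.404,-0.3,0,0,0,1]]]'
python3 - <<'E'
from h import *
import cv2
go(389,-267,34,-.606)
im=bot.capture("top")[:,:,::-1]; s=bot.capture("side")[:,:,::-1]
a=cv2.resize(im[190:290,376:476],(400,400),interpolation=cv2.INTER_CUBIC)
b=cv2.resize(s[110:210,310:410],(400,400),interpolation=cv2.INTER_CUBIC)
cv2.imwrite("pics/sp1.png",cv2.hconcat([a,b]))
E
```

```text
clock: 0.85
position: [337.9, -386.2, 242.2]
tool_rot: [0.955, -0.295, -0.0, -0.0]
wrist_force: [-0.9, -1.1, 0.1]
finger_gap: 1.003
finger_force: 0.0
clock: 1.48
position: [388.9, -267.7, 152.6]
tool_rot: [0.955, -0.295, 0.0, 0.0]
wrist_force: [0.2, -0.5, 0.2]
finger_gap: 1.003
finger_force: 0.0
pos [ 388.9 -267.7  152.6] shift [ 0.     0.002 -0.395] turn -0.004
```

View pics/sp1.png

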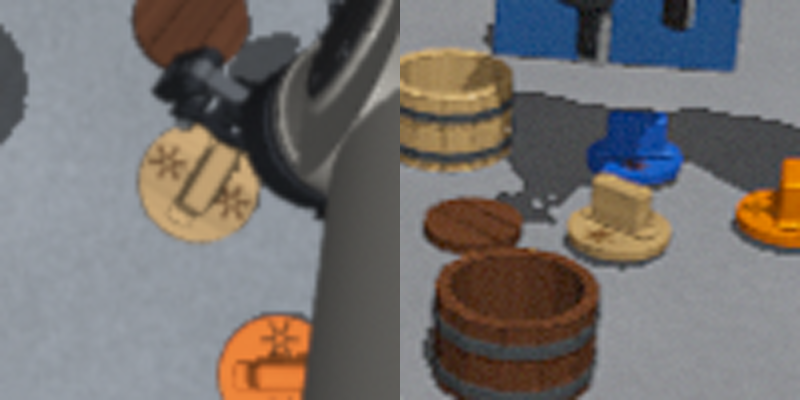

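The lid and bar (top crop ≈(198,185)) sit where expected and the jaws straddle it, so I'm descending and gripping.

```bash
python3 -m creep '[[[0,0.002,-0.15,0,0,0,1],[0,0.002,-0.25,0,0,0,1],[0,0.002,-0.32,0,0,0,1],[0,0.002,-0.37,0,0,0,1],[0,0.002,-0.395,0,0,0,1],[0,0.002,-0.395,0,0,0,1]]]' && python3 -m creep '[[[0,0,0,0,0,0,-1],[0,0,0,0,0,0,-1],[0,0,0,0,0,0,-1],[0,0,0,0,0,0,-1],[0,0,0,0,0,0,-1],[0,0,0,0,0,0,-1],[0,0,0,0,0,0,-1],[0,0,0,0,0,0,-1]]]' 50 && python3 -m creep '[[[0,0,0.05,0,0,0,-1],[0,0,0.15,0,0,0,-1],[0,0,0.3,0,0,0,-1],[0,0,0.45,0,0,0,-1],[0,0,0.45,0,0,0,-1]]]'
python3 - <<'E'
from h import *
import cv2
go(450.7,95.8,34+46)
im=bot.capture("top")[:,:,::-1]; s=bot.capture("side")[:,:,::-1]
a=cv2.resize(im[170:270,366:466],(400,400),interpolation=cv2.INTER_CUBIC)
b=cv2.resize(s[90:190,310:410],(400,400),interpolation=cv2.INTER_CUBIC)
cv2.imwrite("pics/sp2.png",cv2.hconcat([a,b]))
E
```

```text
clock: 2.33
position: [389.0, -266.7, 33.9]
tool_rot: [0.955, -0.295, -0.0, 0.0]
wrist_force: [0.2, 0.2, 0.2]
finger_gap: 1.004
finger_force: 0.0
clock: 3.32
position: [389.2, -266.5, 34.1]
tool_rot: [0.955, -0.295, 0.0, 0.0]
wrist_force: [-1.0, -0.1, 5.1]
finger_gap: 0.175
finger_force: 49.3
clock: 3.95
position: [391.0, -267.5, 172.7]
tool_rot: [0.955, -0.295, 0.004, 0.001]
wrist_force: [0.6, -0.8, -0.7]
finger_gap: 0.177
finger_force: 48.7
pos [ 391.  -267.5  172.7] shift [ 0.199  1.211 -0.309] turn 0
```

View pics/sp2.png

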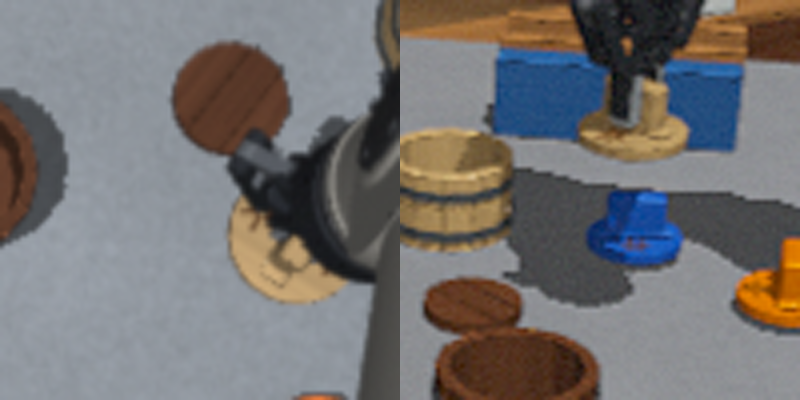

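The lid is held level by its bar (side crop ≈(640,110)). Carrying it to the small pale tub.

```bash
python3 -m creep '[[[0.1,0.1,0,0,0,0,-1],[0.25,0.3,0,0,0,0,-1],[0.25,0.5,0,0,0,0,-1],[0.25,0.7,0,0,0,0,-1],[0.25,0.7,0,0,0,0,-1]]]' && python3 -m creep '[[[-0.02,0.2,0,0,0,0,-1],[-0.044,0.4,0,0,0,0,-1],[-0.044,0.5,0,0,0,0,-1],[-0.044,0.508,0,0,0,0,-1],[-0.044,0.508,-0.1,0,0,0,-1],[-0.044,0.508,-0.15,0,0,0,-1],[-0.044,0.508,-0.15,0,0,0,-1]]]'
python3 - <<'E'
from h import *
import cv2
go(450.7,95.8,34+46)
p=bot.get_state()["position"]
print("expect lid disc top centre px side",proj("side",p+[0,0,-16]),"top",proj("top",p+[0,0,-16]))
im=bot.capture("top")[:,:,::-1]; s=bot.capture("side")[:,:,::-1]
a=cv2.resize(im[160:260,230:330],(400,400),interpolation=cv2.INTER_CUBIC)
b=cv2.resize(s[150:270,270:390],(400,400),interpolation=cv2.INTER_CUBIC)
cv2.imwrite("pics/sp3.png",cv2.hconcat([a,b]))
E
```

```text
clock: 4.68
position: [463.0, -51.3, 167.5]
tool_rot: [0.957, -0.291, -0.002, -0.0]
wrist_force: [-0.7, -0.2, -0.2]
finger_gap: 0.178
finger_force: 48.9
clock: 5.55
position: [449.8, 94.5, 122.5]
tool_rot: [0.955, -0.296, -0.001, 0.001]
wrist_force: [0.3, 0.5, 0.5]
finger_gap: 0.179
finger_force: 48.9
pos [449.8  94.5 122.5] shift [ 0.003  0.004 -0.142] turn 0
expect lid disc top centre px side [326.45376964 204.04861696] top [280.24620032 206.78152563]
```

View pics/sp3.png

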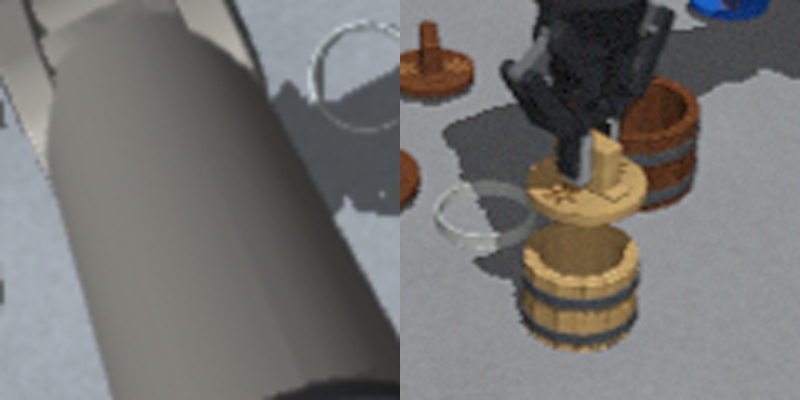

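The disc is at x≈326 and the tub rim at x≈324.5 in the side view, so they're well aligned. Lowering.

```bash
python3 -m creep '[[[0.003,0.002,-0.04,0,0,0,-1],[0.003,0.002,-0.08,0,0,0,-1],[0.003,0.002,-0.11,0,0,0,-1],[0.003,0.002,-0.13,0,0,0,-1],[0.003,0.002,-0.14,0,0,0,-1],[0.003,0.002,-0.146,0,0,0,-1],[0.003,0.002,-0.146,0,0,0,-1],[0.003,0.002,-0.146,0,0,0,-1]]]'
```

```text
clock: 6.65
position: [451.9, 96.7, 80.1]
tool_rot: [0.955, -0.295, 0.0, -0.0]
wrist_force: [-0.3, -0.2, -0.7]
finger_gap: 0.176
finger_force: 48.9
```

```bash
python3 -m creep '[[[0,0,-0.004,0,0,0,-1],[0,0,-0.008,0,0,0,-1],[0,0,-0.008,0,0,0,-1]]]'
```

```text
clock: 7.02
position: [452.0, 96.7, 80.0]
tool_rot: [0.955, -0.295, 0.0, 0.0]
wrist_force: [-9.9, -1.6, 33.2]
finger_gap: 0.181
finger_force: 53.7
```

It's seated: contact at 80.0. I'll ease off and release.

```bash
python3 -m creep '[[[0,0,0.007,0,0,0,-1],[0,0,0.007,0,0,0,-1],[0,0,0.007,0,0,0,1],[0,0,0.007,0,0,0,1],[0,0,0.007,0,0,0,1],[0,0,0.007,0,0,0,1],[0,0,0.007,0,0,0,1],[0,0,0.007,0,0,0,1]]]' && python3 -m creep '[[[0,0,0.03,0,0,0,1],[0,0,0.1,0,0,0,1],[0,0,0.3,0,0,0,1],[0,0,0.4,0,0,0,1],[0,0,0.4,0,0,0,1]]]'
python3 - <<'E'
from h import *
go(543.1,421.8,160,.36)
go(625.9,-196.2,160,-1.255)
go(643,-20.1,160,.638)
E
```

```text
clock: 8.02
position: [451.7, 96.7, 79.7]
tool_rot: [0.955, -0.295, -0.0, 0.0]
wrist_force: [-0.6, 0.7, 0.7]
finger_gap: 0.999
finger_force: 0.0
clock: 8.65
position: [453.4, 97.2, 202.7]
tool_rot: [0.955, -0.295, 0.003, -0.002]
wrist_force: [0.3, -0.9, 0.2]
finger_gap: 0.995
finger_force: 0.0
pos [453.4  97.2 202.7] shift [ 0.299  1.082 -0.142] turn 0.611
pos [453.4  97.2 202.7] shift [ 0.575 -0.978 -0.142] turn -0.417
pos [453.4  97.2 202.7] shift [ 0.632 -0.391 -0.142] turn 0.788
```

```bash
python3 -m creep '[[[0.15,-0.1,0,0,0,0.11,1],[0.3,-0.2,0,0,0,0.22,1],[0.45,-0.3,0,0,0,0.33,1],[0.6,-0.38,0,0,0,0.44,1],[0.637,-0.389,-0.05,0,0,0.55,1],[0.637,-0.389,-0.1,0,0,0.66,1],[0.637,-0.389,-0.165,0,0,0.788,1],[0.637,-0.389,-0.165,0,0,0.788,1]]]'
python3 - <<'E'
from h import *
import cv2
go(643,-20.1,34,.638)
im=bot.capture("top")[:,:,::-1]; s=bot.capture("side")[:,:,::-1]
a=cv2.resize(im[90:190,270:370],(400,400),interpolation=cv2.INTER_CUBIC)
b=cv2.resize(s[140:260,220:340],(400,400),interpolation=cv2.INTER_CUBIC)
cv2.imwrite("pics/ld1.png",cv2.hconcat([a,b]))
E
```

```text
clock: 9.65
position: [640.9, -20.3, 147.6]
tool_rot: [0.95, 0.313, -0.002, -0.001]
wrist_force: [0.0, -0.3, 0.5]
finger_gap: 1.0
finger_force: 0.0
pos [640.9 -20.3 147.6] shift [ 0.007  0.001 -0.379] turn 0.0
```

View pics/ld1.png

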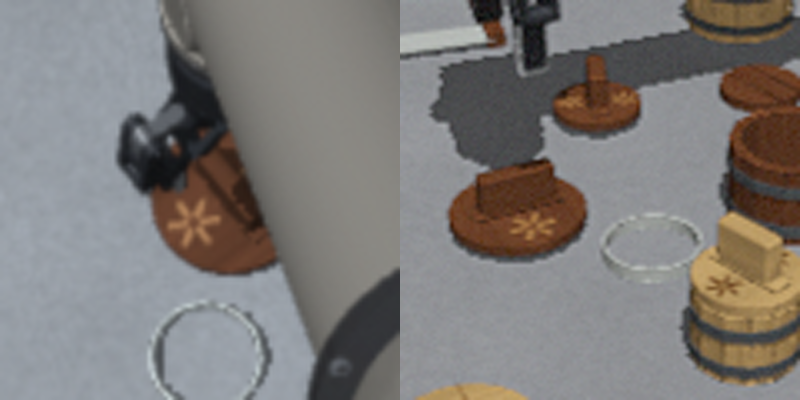

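The small pale lid sits flat on its tub (side crop ≈(750,270)). Next is the large dark lid, whose bar lies under the jaws.

```bash
python3 -m creep '[[[0,0,-0.15,0,0,0,1],[0,0,-0.25,0,0,0,1],[0,0,-0.32,0,0,0,1],[0,0,-0.37,0,0,0,1],[0,0,-0.386,0,0,0,1],[0,0,-0.386,0,0,0,1]]]' && python3 -m creep '[[[0,0,0,0,0,0,-1],[0,0,0,0,0,0,-1],[0,0,0,0,0,0,-1],[0,0,0,0,0,0,-1],[0,0,0,0,0,0,-1],[0,0,0,0,0,0,-1],[0,0,0,0,0,0,-1],[0,0,0,0,0,0,-1]]]' 60 && python3 -m creep '[[[0,0,0.05,0,0,0,-1],[0,0,0.15,0,0,0,-1],[0,0,0.3,0,0,0,-1],[0,0,0.45,0,0,0,-1],[0,0,0.45,0,0,0,-1],[0,0,0.45,0,0,0,-1]]]'
python3 - <<'E'
from h import *
go(441,-82.7,34+56)
E
```

```text
clock: 10.5
position: [643.2, -20.0, 34.8]
tool_rot: [0.949, 0.314, 0.0, 0.0]
wrist_force: [0.1, 0.2, 0.0]
finger_gap: 0.998
finger_force: 0.0
clock: 11.5
position: [643.2, -20.0, 34.8]
tool_rot: [0.949, 0.314, 0.0, 0.0]
wrist_force: [0.0, 1.1, 4.7]
finger_gap: 0.175
finger_force: 60.2
clock: 12.25
position: [642.0, -20.3, 169.0]
tool_rot: [0.949, 0.314, -0.001, -0.0]
wrist_force: [0.2, 0.5, -2.1]
finger_gap: 0.176
finger_force: 59.6
pos [642.  -20.3 169. ] shift [-0.67  -0.208 -0.263] turn 0
```

```bash
python3 -m creep '[[[-0.12,-0.04,0,0,0,0,-1],[-0.28,-0.1,0,0,0,0,-1],[-0.44,-0.15,0,0,0,0,-1],[-0.58,-0.19,0,0,0,0,-1],[-0.65,-0.209,0,0,0,0,-1],[-0.674,-0.209,-0.06,0,0,0,-1],[-0.674,-0.209,-0.12,0,0,0,-1],[-0.674,-0.209,-0.12,0,0,0,-1]]]'
python3 - <<'E'
from h import *
import cv2
go(441,-82.7,34.8+56)
p=bot.get_state()["position"]
print("expect side disc top",proj("side",p+[0,0,-16]),"tub rim",proj("side",[441,-82.7,64]))
s=bot.capture("side")[:,:,::-1]
cv2.imwrite("pics/ld2.png",cv2.resize(s[110:230,280:400],(480,480),interpolation=cv2.INTER_CUBIC))
E
```

```text
clock: 13.25
position: [438.4, -82.6, 131.4]
tool_rot: [0.949, 0.314, -0.002, -0.001]
wrist_force: [-0.1, 0.4, -0.8]
finger_gap: 0.176
finger_force: 59.5
pos [438.4 -82.6 131.4] shift [ 0.009 -0.    -0.135] turn 0
expect side disc top [342.09088595 162.90226422] tub rim [340.11008171 181.16888755]
```

View pics/ld2.png

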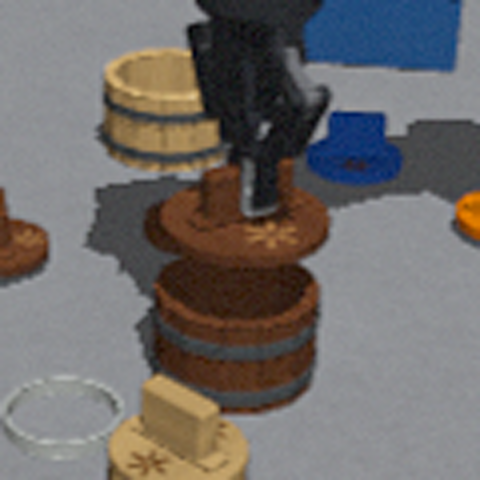

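The disc centre is about 1.5 px right of the tub centre, mostly settling lag. Lowering with a +1 mm x correction.

```bash
python3 -m creep '[[[0.003,0,-0.03,0,0,0,-1],[0.003,0,-0.07,0,0,0,-1],[0.003,0,-0.1,0,0,0,-1],[0.003,0,-0.125,0,0,0,-1],[0.003,0,-0.137,0,0,0,-1],[0.003,0,-0.141,0,0,0,-1],[0.003,0,-0.143,0,0,0,-1],[0.003,0,-0.143,0,0,0,-1]]]' && python3 -m creep '[[[0,0,-0.003,0,0,0,-1],[0,0,-0.003,0,0,0,-1]]]'
```

```text
clock: 14.3
position: [441.7, -82.8, 90.7]
tool_rot: [0.949, 0.314, 0.0, 0.0]
wrist_force: [0.1, -0.6, -1.7]
finger_gap: 0.175
finger_force: 59.7
clock: 14.55
position: [441.8, -82.8, 90.7]
tool_rot: [0.949, 0.314, 0.0, 0.0]
wrist_force: [-4.5, 0.1, 12.5]
finger_gap: 0.176
finger_force: 61.5
```

```bash
python3 -m creep '[[[0,0,0.003,0,0,0,-1],[0,0,0.003,0,0,0,1],[0,0,0.003,0,0,0,1],[0,0,0.003,0,0,0,1],[0,0,0.003,0,0,0,1],[0,0,0.003,0,0,0,1],[0,0,0.003,0,0,0,1]]]' && python3 -m creep '[[[0,0,0.03,0,0,0,1],[0,0,0.1,0,0,0,1],[0,0,0.25,0,0,0,1],[0,0,0.37,0,0,0,1],[0,0,0.37,0,0,0,1],[0,0,0.37,0,0,0,1]]]'
python3 - <<'E'
from h import *
import cv2
print(bot.get_state()["qpos"].round(2))
go(625.9,-196.2,160,-1.255)
im=bot.capture("top")[:,:,::-1]; s=bot.capture("side")[:,:,::-1]
a=cv2.resize(im[115:175,365:425],(400,400),interpolation=cv2.INTER_CUBIC)
b=cv2.resize(s[140:240,250:350],(400,400),interpolation=cv2.INTER_CUBIC)
cv2.imwrite("pics/sd1.png",cv2.hconcat([a,b]))
E
```

```text
clock: 15.42
position: [441.5, -82.7, 90.5]
tool_rot: [0.949, 0.314, 0.0, 0.0]
wrist_force: [-0.2, 0.5, -0.3]
finger_gap: 1.001
finger_force: 0.0
clock: 16.18
position: [441.2, -82.8, 201.4]
tool_rot: [0.949, 0.314, -0.0, 0.0]
wrist_force: [-0.4, -0.2, 0.9]
finger_gap: 1.002
finger_force: 0.0
[ 0.4   0.18 -0.39  2.1   0.09  0.88 -0.97]
pos [441.2 -82.8 201.4] shift [ 0.616 -0.378 -0.138] turn 0.795
```

View pics/sd1.png

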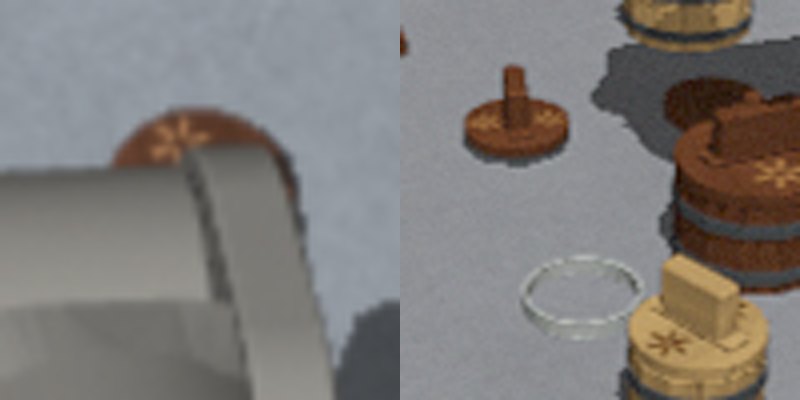

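The large dark lid is seated on its tub, and the small dark lid's bar is seen almost end-on, consistent with yaw ≈ -1.25. Moving to it.

```bash
python3 -m creep '[[[0.15,-0.1,0,0,0,0.11,1],[0.3,-0.2,0,0,0,0.22,1],[0.45,-0.3,0,0,0,0.33,1],[0.6,-0.378,0,0,0,0.44,1],[0.614,-0.378,-0.05,0,0,0.55,1],[0.614,-0.378,-0.1,0,0,0.66,1],[0.614,-0.378,-0.165,0,0,0.77,1],[0.614,-0.378,-0.165,0,0,0.795,1]]]' && python3 -m creep '[[[0,0,-0.1,0,0,0,1],[0,0,-0.2,0,0,0,1],[0,0,-0.25,0,0,0,1],[0,0,-0.25,0,0,0,1]]]'
python3 - <<'E'
from h import *
import cv2
go(625.9,-196.2,34,-1.255)
p=bot.get_state()["position"]; print(proj("side",p+[0,0,11]),proj("side",[625.9,-196.2,52]))
im=bot.capture("top")[:,:,::-1]; s=bot.capture("side")[:,:,::-1]
a=cv2.resize(im[105:185,355:435],(400,400),interpolation=cv2.INTER_CUBIC)
b=cv2.resize(s[120:200,240:320],(400,400),interpolation=cv2.INTER_CUBIC)
cv2.imwrite("pics/sd2.png",cv2.hconcat([a,b]))
E
```

```text
clock: 17.27
position: [623.8, -195.9, 148.9]
tool_rot: [0.587, 0.81, -0.001, -0.003]
wrist_force: [-0.1, -0.2, 0.1]
finger_gap: 1.004
finger_force: 0.0
clock: 17.77
position: [625.2, -195.9, 76.3]
tool_rot: [0.587, 0.81, -0.0, -0.001]
wrist_force: [0.6, -0.0, 0.4]
finger_gap: 0.999
finger_force: 0.0
pos [ 625.2 -195.9   76.3] shift [ 0.002 -0.001 -0.141] turn -0.0
[279.13666911 147.56634664] [279.3507222  159.01429038]
```

View pics/sd2.png

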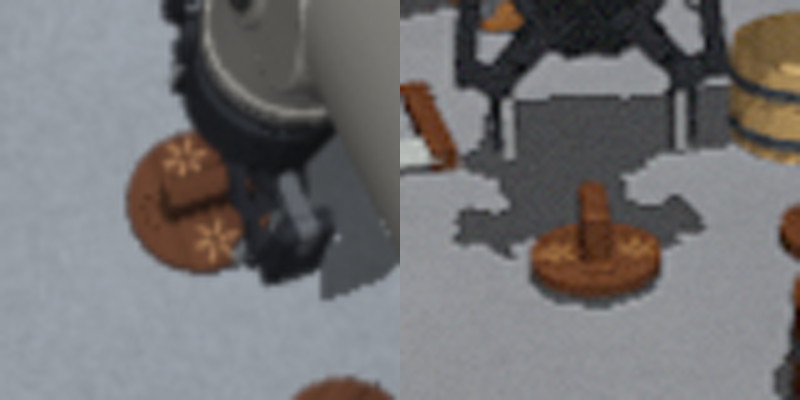

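The jaws are centred on the bar (side crop ≈(593,190)). Descending to grip.

```bash
python3 -m creep '[[[0,0,-0.06,0,0,0,1],[0,0,-0.1,0,0,0,1],[0,0,-0.13,0,0,0,1],[0,0,-0.14,0,0,0,1],[0,0,-0.14,0,0,0,1]]]' && python3 -m creep '[[[0,0,0,0,0,0,-1],[0,0,0,0,0,0,-1],[0,0,0,0,0,0,-1],[0,0,0,0,0,0,-1],[0,0,0,0,0,0,-1],[0,0,0,0,0,0,-1],[0,0,0,0,0,0,-1],[0,0,0,0,0,0,-1]]]' 50 && python3 -m creep '[[[0,0,0.05,0,0,0,-1],[0,0,0.15,0,0,0,-1],[0,0,0.3,0,0,0,-1],[0,0,0.45,0,0,0,-1],[0,0,0.5,0,0,0,-1],[0,0,0.5,0,0,0,-1]]]'
python3 - <<'E'
from h import *
go(387.8,289.3,34+46)
E
```

```text
clock: 18.5
position: [625.7, -196.1, 34.8]
tool_rot: [0.587, 0.81, -0.0, -0.0]
wrist_force: [0.2, -0.7, 0.4]
finger_gap: 0.997
finger_force: 0.0
clock: 19.5
position: [626.0, -196.2, 35.2]
tool_rot: [0.587, 0.81, 0.0, 0.0]
wrist_force: [0.6, -0.0, 2.0]
finger_gap: 0.176
finger_force: 50.1
clock: 20.25
position: [625.9, -196.3, 185.9]
tool_rot: [0.587, 0.81, 0.0, 0.001]
wrist_force: [-0.5, 0.5, -1.4]
finger_gap: 0.18
finger_force: 49.8
pos [ 625.9 -196.3  185.9] shift [-0.794  1.619 -0.353] turn 0
```

```bash
python3 -m creep '[[[-0.04,0.08,0,0,0,0,-1],[-0.12,0.24,0,0,0,0,-1],[-0.2,0.41,0,0,0,0,-1],[-0.28,0.58,0,0,0,0,-1],[-0.36,0.75,0,0,0,0,-1],[-0.4,0.85,0,0,0,0,-1]]]' && python3 -m creep '[[[-0.08,0.16,0,0,0,0,-1],[-0.17,0.33,0,0,0,0,-1],[-0.25,0.5,0,0,0,0,-1],[-0.33,0.66,0,0,0,0,-1],[-0.38,0.75,-0.02,0,0,0,-1],[-0.394,0.768,-0.1,0,0,0,-1],[-0.394,0.768,-0.18,0,0,0,-1],[-0.394,0.768,-0.18,0,0,0,-1]]]'
python3 - <<'E'
from h import *
import cv2
go(387.8,289.3,35+46)
p=bot.get_state()["position"]
print("expect side disc top",proj("side",p+[0,0,-16]),"tub rim",proj("side",[387.8,289.3,54]))
s=bot.capture("side")[:,:,::-1]
cv2.imwrite("pics/sd3.png",cv2.resize(s[220:340,280:400],(480,480),interpolation=cv2.INTER_CUBIC))
E
```

```text
clock: 21.0
position: [502.8, 61.2, 183.2]
tool_rot: [0.585, 0.811, -0.001, -0.002]
wrist_force: [0.9, 0.1, -1.3]
finger_gap: 0.178
finger_force: 49.7
clock: 22.0
position: [385.4, 287.5, 128.2]
tool_rot: [0.586, 0.81, -0.003, -0.001]
wrist_force: [1.5, -1.2, -0.1]
finger_gap: 0.176
finger_force: 49.7
pos [385.4 287.5 128.2] shift [ 0.008  0.006 -0.157] turn 0
expect side disc top [347.197445   265.85541353] tub rim [344.02352425 291.73610349]
```

View pics/sd3.png

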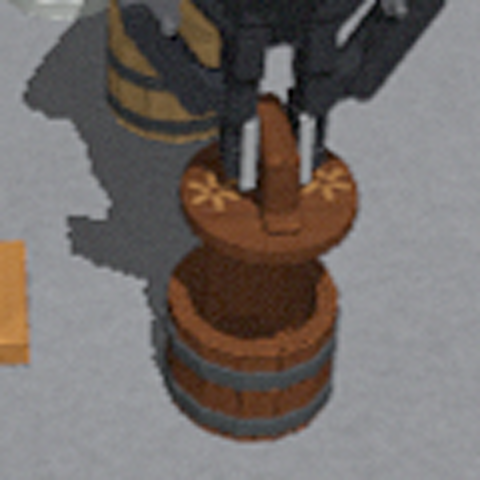

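The disc is at x≈347 and the tub at ≈343.5. The difference is mostly lag, so I'll lower with a small +x correction.

```bash
python3 -m creep '[[[0.005,0,-0.03,0,0,0,-1],[0.005,0,-0.07,0,0,0,-1],[0.005,0,-0.1,0,0,0,-1],[0.005,0,-0.13,0,0,0,-1],[0.005,0,-0.15,0,0,0,-1],[0.005,0,-0.16,0,0,0,-1],[0.005,0,-0.166,0,0,0,-1],[0.005,0,-0.166,0,0,0,-1]]]' && python3 -m creep '[[[0,0,-0.003,0,0,0,-1],[0,0,-0.003,0,0,0,-1]]]'
```

```text
clock: 23.05
position: [389.1, 289.4, 81.3]
tool_rot: [0.587, 0.81, 0.0, 0.0]
wrist_force: [0.1, 1.1, -0.9]
finger_gap: 0.18
finger_force: 49.7
clock: 23.3
position: [389.2, 289.4, 81.1]
tool_rot: [0.587, 0.81, 0.0, 0.0]
wrist_force: [-1.7, -1.6, 7.9]
finger_gap: 0.178
finger_force: 51.0
```

```bash
python3 -m creep '[[[0,0,0.002,0,0,0,-1],[0,0,0.002,0,0,0,1],[0,0,0.002,0,0,0,1],[0,0,0.002,0,0,0,1],[0,0,0.002,0,0,0,1],[0,0,0.002,0,0,0,1],[0,0,0.002,0,0,0,1]]]' && python3 -m creep '[[[0,0,0.03,0,0,0,1],[0,0,0.1,0,0,0,1],[0,0,0.25,0,0,0,1],[0,0,0.3,0,0,0,1],[0,0,0.3,0,0,0,1],[0,0,0.3,0,0,0,1]]]'
python3 - <<'E'
from h import *
go(543.1,421.8,140,.36)
E
```

```text
clock: 24.18
position: [389.0, 289.2, 80.9]
tool_rot: [0.587, 0.81, 0.0, -0.0]
wrist_force: [-0.2, -0.0, -0.3]
finger_gap: 0.998
finger_force: 0.0
clock: 24.92
position: [388.6, 288.5, 169.9]
tool_rot: [0.587, 0.81, -0.001, -0.0]
wrist_force: [-0.3, 0.0, -1.0]
finger_gap: 0.998
finger_force: 0.0
pos [388.6 288.5 169.9] shift [ 0.515  0.444 -0.1  ] turn -0.972
```

```bash
python3 -m creep '[[[0.1,0.1,0,0,0,-0.115,1],[0.25,0.2,0,0,0,-0.23,1],[0.4,0.35,0,0,0,-0.345,1],[0.513,0.442,0,0,0,-0.46,1],[0.513,0.442,0,0,0,-0.575,1],[0.513,0.442,0,0,0,-0.69,1],[0.513,0.442,0,0,0,-0.8,1],[0.513,0.442,0,0,0,-0.91,1]]]' && python3 -m creep '[[[0,0,-0.1,0,0,-0.06,1],[0,0,-0.2,0,0,-0.06,1],[0,0,-0.28,0,0,-0.06,1],[0,0,-0.28,0,0,-0.06,1]]]'
python3 - <<'E'
from h import *
import cv2
go(543.1,421.8,34,.36)
print("bar ends expected side",[proj("side",[543.1+k*np.cos(.36),421.8+k*np.sin(.36),52]).round(1) for k in(-30,30)])
im=bot.capture("top")[:,:,::-1]; s=bot.capture("side")[:,:,::-1]
a=cv2.resize(im[130:230,110:210],(400,400),interpolation=cv2.INTER_CUBIC)
b=cv2.resize(s[280:400,175:295],(400,400),interpolation=cv2.INTER_CUBIC)
cv2.imwrite("pics/lp1.png",cv2.hconcat([a,b]))
E
```

```text
clock: 25.92
position: [542.1, 421.2, 168.6]
tool_rot: [0.974, 0.224, -0.001, 0.001]
wrist_force: [-0.1, 0.0, -0.7]
finger_gap: 0.998
finger_force: 0.0
clock: 26.42
position: [540.8, 420.1, 83.0]
tool_rot: [0.983, 0.181, -0.003, 0.002]
wrist_force: [0.1, -0.8, 0.4]
finger_gap: 1.004
finger_force: 0.0
pos [540.8 420.1  83. ] shift [ 0.008  0.006 -0.163] turn -0.003
bar ends expected side [array([253.7, 337.1]), array([214.3, 342.7])]
```

View pics/lp1.png

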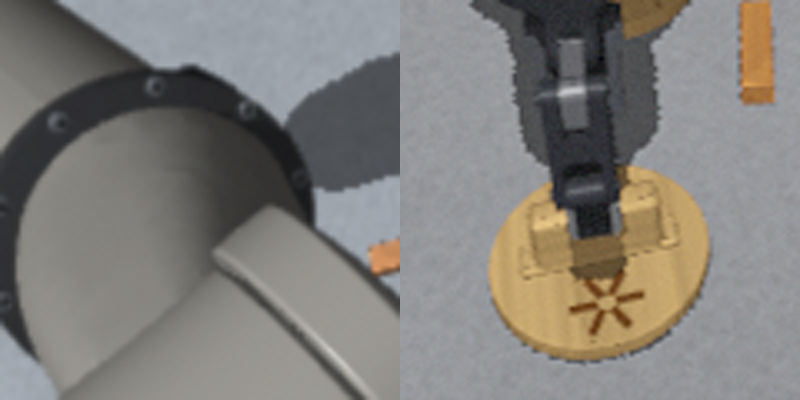

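The bar spans x≈214–252 in the side view, as predicted, with the jaws around it. Gripping.

```bash
python3 -m creep '[[[0,0,-0.06,0,0,0,1],[0,0,-0.11,0,0,0,1],[0,0,-0.15,0,0,0,1],[0,0,-0.173,0,0,0,1],[0,0,-0.173,0,0,0,1],[0,0,-0.173,0,0,0,1]]]' && python3 -m creep '[[[0,0,0,0,0,0,-1],[0,0,0,0,0,0,-1],[0,0,0,0,0,0,-1],[0,0,0,0,0,0,-1],[0,0,0,0,0,0,-1],[0,0,0,0,0,0,-1],[0,0,0,0,0,0,-1],[0,0,0,0,0,0,-1]]]' 60 && python3 -m creep '[[[0,0,0.05,0,0,0,-1],[0,0,0.15,0,0,0,-1],[0,0,0.3,0,0,0,-1],[0,0,0.45,0,0,0,-1],[0,0,0.55,0,0,0,-1],[0,0,0.55,0,0,0,-1]]]'
python3 - <<'E'
from h import *
go(537.4,-414.9,34+56)
E
```

```text
clock: 27.28
position: [543.2, 422.1, 35.5]
tool_rot: [0.984, 0.181, 0.0, -0.0]
wrist_force: [0.3, -0.6, -0.6]
finger_gap: 1.005
finger_force: 0.0
clock: 28.28
position: [543.1, 422.1, 35.3]
tool_rot: [0.984, 0.181, 0.0, -0.0]
wrist_force: [-0.5, 1.0, 3.7]
finger_gap: 0.175
finger_force: 64.5
clock: 29.02
position: [543.9, 422.8, 203.5]
tool_rot: [0.984, 0.181, 0.002, -0.001]
wrist_force: [0.1, 0.6, -2.0]
finger_gap: 0.179
finger_force: 64.0
pos [543.9 422.8 203.5] shift [-0.022 -2.792 -0.378] turn 0
```

```bash
python3 -m creep '[[[0,-0.1,0,0,0,0,-1],[0,-0.25,0,0,0,0,-1],[0,-0.43,0,0,0,0,-1],[0,-0.6,0,0,0,0,-1],[0,-0.77,0,0,0,0,-1],[0,-0.93,0,0,0,0,-1]]]' && python3 -m creep '[[[0,-0.17,0,0,0,0,-1],[0,-0.34,0,0,0,0,-1],[0,-0.5,0,0,0,0,-1],[0,-0.66,0,0,0,0,-1],[0,-0.8,0,0,0,0,-1],[0,-0.93,0,0,0,0,-1]]]' && python3 -m creep '[[[0,-0.17,0,0,0,0,-1],[0,-0.34,0,0,0,0,-1],[-0.019,-0.5,0,0,0,0,-1],[-0.019,-0.66,0,0,0,0,-1],[-0.019,-0.8,0,0,0,0,-1],[-0.019,-0.93,0,0,0,0,-1],[-0.019,-0.93,-0.1,0,0,0,-1],[-0.019,-0.93,-0.2,0,0,0,-1]]]'
python3 - <<'E'
from h import *
import cv2
p=bot.get_state()["position"]
go(537.4,-414.9,35.3+56)
print("expect side disc top",proj("side",p+[0,0,-16]),"tub rim",proj("side",[537.4,-414.9,64]))
s=bot.capture("side")[:,:,::-1]
cv2.imwrite("pics/lp2.png",cv2.resize(s[70:190,260:380],(480,480),interpolation=cv2.INTER_CUBIC))
E
```

```text
clock: 29.78
position: [541.7, 140.4, 198.6]
tool_rot: [0.984, 0.181, -0.001, 0.0]
wrist_force: [1.7, 0.6, -1.5]
finger_gap: 0.173
finger_force: 64.0
clock: 30.52
position: [541.5, -137.8, 198.7]
tool_rot: [0.984, 0.181, -0.001, -0.0]
wrist_force: [0.2, 0.4, -0.9]
finger_gap: 0.175
finger_force: 64.0
clock: 31.52
position: [536.0, -415.4, 137.8]
tool_rot: [0.984, 0.18, -0.001, -0.001]
wrist_force: [-0.6, -0.2, -0.8]
finger_gap: 0.179
finger_force: 64.1
pos [ 536.  -415.4  137.8] shift [ 0.005  0.002 -0.155] turn 0
expect side disc top [323.73169429 110.55485362] tub rim [322.86252948 127.91325939]
```

View pics/lp2.png

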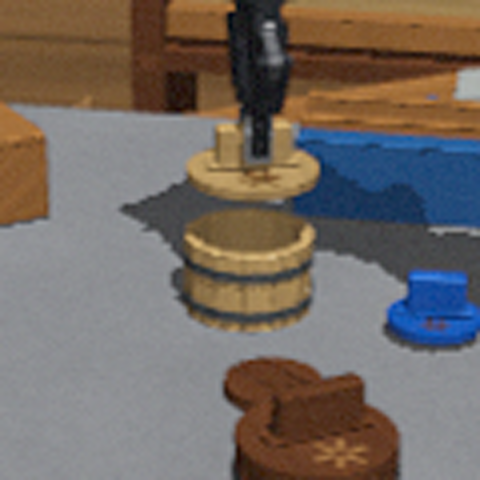

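The lid (≈323.4) and tub (≈322.4) are aligned. Lowering.

```bash
python3 -m creep '[[[0.003,0,-0.03,0,0,0,-1],[0.003,0,-0.07,0,0,0,-1],[0.003,0,-0.1,0,0,0,-1],[0.003,0,-0.13,0,0,0,-1],[0.003,0,-0.15,0,0,0,-1],[0.003,0,-0.158,0,0,0,-1],[0.003,0,-0.162,0,0,0,-1],[0.003,0,-0.162,0,0,0,-1]]]' && python3 -m creep '[[[0,0,-0.003,0,0,0,-1],[0,0,-0.003,0,0,0,-1]]]'
```

```text
clock: 32.58
position: [538.2, -415.2, 91.6]
tool_rot: [0.984, 0.181, 0.0, 0.0]
wrist_force: [0.4, -0.1, -0.2]
finger_gap: 0.176
finger_force: 64.0
clock: 32.83
position: [538.4, -415.3, 91.3]
tool_rot: [0.984, 0.181, 0.0, 0.0]
wrist_force: [-1.1, 2.1, 5.3]
finger_gap: 0.171
finger_force: 64.7
```

```bash
python3 -m creep '[[[0,0,0.001,0,0,0,-1],[0,0,0.001,0,0,0,1],[0,0,0.001,0,0,0,1],[0,0,0.001,0,0,0,1],[0,0,0.001,0,0,0,1],[0,0,0.001,0,0,0,1],[0,0,0.001,0,0,0,1]]]' && python3 -m creep '[[[0,0,0.03,0,0,0,1],[0,0,0.1,0,0,0,1],[0,0,0.25,0,0,0,1],[0,0,0.4,0,0,0,1],[0,0,0.5,0,0,0,1],[-0.5,-0.4,0.5,0,0,0,1],[-0.5,-0.4,0.5,0,0,0,1],[-0.5,-0.4,0.5,0,0,0,1]]]'
python3 - <<'E'
from h import *
import cv2
im=bot.capture("top")[:,:,::-1]
c=cv2.resize(im[100:300,130:530],(800,400),interpolation=cv2.INTER_CUBIC)
for x,y,z,r in((451.5,96.5,64,38),(441.5,-82.7,74,52),(389,289.3,64,38),(538,-415,74,52)):
    p=proj("top",[x,y,z]); print(p)
    cv2.circle(c,tuple(int(v) for v in ((p-[130,100])*2)),2,(0,255,0),-1)
cv2.imwrite("pics/end.png",c)
E
```

```text
clock: 33.7
position: [538.1, -415.2, 90.8]
tool_rot: [0.983, 0.181, -0.0, 0.0]
wrist_force: [0.7, -1.6, -0.7]
finger_gap: 1.002
finger_force: 0.0
clock: 34.7
position: [390.5, -533.6, 243.1]
tool_rot: [0.983, 0.181, 0.001, 0.001]
wrist_force: [-0.5, -1.6, -0.4]
finger_gap: 0.997
finger_force: 0.0
[280.9702783  208.81187064]
[354.39311595 211.96483876]
[201.46267077 234.5305612 ]
[488.99042152 172.57584599]
```

View pics/end.png

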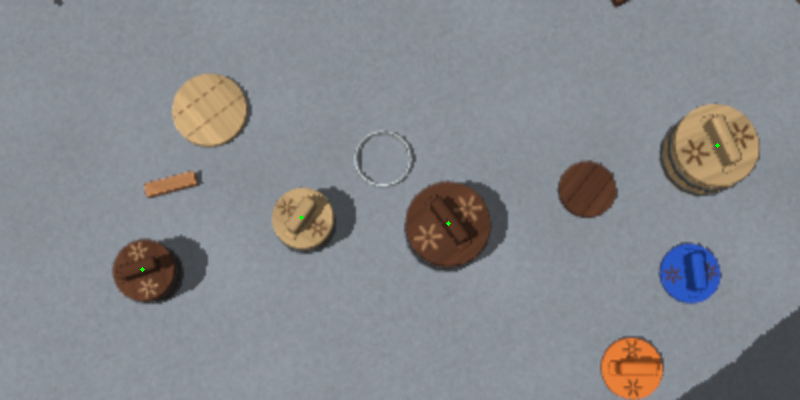

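All four lids sit centred on their tubs, and the discs and look-alikes are where they were. Handing in.

```bash
python3 -c "
from station import bot
print(bot.sign_off())"
```

```text
the job is handed in; nothing more can be done
None
```

All four lids are set on their matching tubs and the job is handed in at about 35 s on the robot's clock; sign-off returned no verdict, and I viewed 16 pictures, two over the limit of 14.

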